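# Open the hoop press and hold it for the next hoop

### The job

Get the lap-joint press ready for the next sieve hoop: first push its open tack drawer fully home until it clicks in its catch, then take the sprung jaw by its wooden bar and pull it out until its white pointers stand over the red bands. Finish while still holding the jaw there with the gripper (it springs shut if let go), with the drawer still shut, and leave the glue jar, the small hoop and the hammer where they are.

Things in the scene. Friction and masses are not known exactly. Their poses are not given: they have to be found in the camera images.
- jig: lap-joint press: green-painted cabinet fixed to the bench, 240 mm deep (x), 180 wide (y), top 75 mm above the bench. Its x points from the drawer front to the anvil block, within 0.3 rad of world x. Origin on the bench, under the bar's middle when the jaw is shut. Front face at x = -110 mm; anvil (110 wide, top 150 above bench) at x 87 to 130; 14 mm high guide rails on top at y = +-50.
- drawer (a joint): how far the tack drawer stands out of the cabinet's front (m), towards the press's -x; 0 = fully home at a hard stop. Starts 35 to 70 mm out. Light friction (about 1 N, plus 6 N per m/s), then a sprung ball catch pushes back with 2 to 4 N between 11 and 4 mm out (let go there, the drawer creeps out again) and snaps the drawer in over the last 3 to 4 mm. Seated means under 3 mm.
- drawer_knob (a point): centre of the front end of the drawer's brass knob (26 mm across), 20 mm out from the middle of the drawer's light wooden front (150 mm wide, 50 high, lower edge 10 above the bench); 36 mm above the bench. Moves with the drawer; when home it is at x = -130 mm, y = 0 of the press. Pushing knob or front along the press's +x shuts the drawer.
- jaw: sprung jaw: light wooden plate (115 x 88 mm) on top of the cabinet with a bar handle and, behind it, an upright pressing block. Slides only along the press's x: shut, origin at x = 0 of the press; pulled out towards -x, at most 100 mm. A spring pulls it shut with 4.2 N plus 70 N per m of pull. Origin 75 mm above the bench, under the bar's middle; axes as the press's.
- jaw_grip (a point): centre of the dark wooden bar handle: round bar 22 mm thick, 100 long, along the press's y, 130 mm above the bench; the plate below it is 91 mm above the bench (28 mm free). Two steel posts, 10 mm wide, at y = +-38 mm carry it; between them it can be pinched from above, one finger in front, one behind. The pressing block starts 60 mm behind (+x), top 152 mm above the bench.
- jaw_pointer (a point): middle of the line through the jaw's two white pointers, thin strips 3 mm wide (x) sticking out 40 mm on both sides of the jaw plate; 30 mm behind the bar's centre (+x), 92 mm above the bench. It moves with the jaw.
- mark: the mark: two red bands in line, each 12 mm wide (along the press's x), 32 long, 3 high, fixed on the cabinet's top left and right of the jaw at y = +-73 mm. Origin on the bands' centre line, midway between them, 75 mm above the bench; axes as the press's. Set anew each time, 45 to 85 mm in front (-x) of the pointers' place when the jaw is shut.
- glue_jar: glass glue jar with yellow cap, 64 mm across, 90 mm high, loose, beside the press; origin at the centre of its underside
- hoop: small dark wooden hoop standing open end up, 100 mm across, 55 mm high, loose, beside the press; origin at the centre of its underside
- hammer: small tack hammer lying on the bench right of the press, 180 mm long along its own x, handle towards its -x, loose; origin at about the middle of its length, on the bench

How it is judged (in metres and radians):
On the way, in this order (a step that is already met when the one before it is completed fails the run):
1. the tack drawer is pushed home and seated in its catch (value of joint drawer below 0.003 m), for 0.2 s.
2. after that the jaw is pulled out by the gripper (x of jaw_pointer in the frame of jig below 0.015 m and contact force between the fingers and jaw above 1.5 N), for 0.1 s.
At the end, for the whole second after the job is handed in: The pointers' centre line is within 6.5 mm of the centre line of the red bands (that is, over the bands), the jaw is still (under 10 mm/s) and held by the fingers (contact over 1.5 N), and the drawer is home to within 3 mm; this lasts through the final second with the gripper holding (x of jaw_pointer in the frame of mark between -0.0065 and 0.0065 m and contact force between the fingers and jaw above 1.5 N and linear speed of jaw below 0.01 m/s and value of joint drawer below 0.003 m); the arm keeps its last pose, push and grip.
It fails at once if the glue jar, the hoop or the hammer is moved more than 20 mm (distance of any of glue_jar, hoop, hammer from where it was at the start of the episode above 0.02 m).
It also fails if it takes over 48 s, if anything falls off the work surface, if the arm or the gripper's body presses on something with over 40 N, if the wrist force passes 120 N, or if a joint passes its speed limit or range.

### The arm

A 6-joint arm with a two-finger parallel gripper is mounted at the origin on the work surface. World frame = base frame: x ahead of the robot, y to its left, z up, the work surface at z = 0. Lengths are in m, angles in degrees, forces in N, time in s.
With the tool pointing down it reaches from about 0.325 to 0.75 m from the base axis. Payload 7.6 kg.
Tool frame: the origin (TCP) lies midway between the tips of the shut fingers; the grasp point (between the pads) lies grip_depth behind it (grip_depth is the distance from the TCP to the grasp point, in m); z points along the fingers, y is the line along which they close (so a half turn about z gives the same grasp; the last joint's range is limited). The gripper opens to 85 mm and grips with 20 to 120 N. Pads are 22 mm wide; open, the fingers measure 114 mm over their backs; the gripper's body (76 mm by 85 mm) begins 54 mm behind the grasp point. The pads swing forward as they close: fully open they stand 13 mm farther back than shut.
Start: joints at [-69.173, 2.991, 80.254, -0, 96.75, -4.028], TCP at [0.221, -0.476, 0.231] pointing down, gripper open.
Joint ranges: [-166.34, 166.34], [-52.06, 124.39], [6.96, 135.62], [-60.46, 240.46], [14.63, 156.25], [-167.68, 167.68]. Speed limits (degrees/s): [147.25, 147.25, 172.46, 180, 180, 180].

### API

Orientations are given as [roll, pitch, yaw] about the fixed x, y, z axes, in that order (R = Rz(yaw) Ry(pitch) Rx(roll)).
In Python, from plant import * gives the robot as it stands. The module is installed in compiled form; this text tells all that it offers.
- The arm moves only by the tool play_rows, never from a script. Its arguments are lists of equal length, an entry for each row: "delta_pos": the shift along the tool's x, y, z in mm, a list of three; "roll": the turn about the tool's z in degrees; "grip": the opening, from -1 (shut) to 1 (fully open). A call has exactly 8 rows; each row is the pose to reach, as a shift and turn from the pose commanded when the call began, along the tool's axes at that moment; what a row does not reach only later rows make up. A row lasts 1/12 s, in which the tool goes at most 41.7 mm and 7.16 degrees, less where a joint would pass 70% of its speed; a pose out of reach is approached as far as the arm can. A call with a gripper value outside its range is refused whole. The fingers move at their own pace and stop on an object; "newtons" is the grip in N (left out, the last holds). Time passes only in rows, so rows that repeat a pose let the fingers close, or fill a call up. It gives the time, the measured TCP pose, the force, the opening and the grip force at its end, in the units of the state.
- sense(): the state, without advancing time (a new reading comes with each control period).
- snapshot(name): name is "scene" or "top"; returns the picture (420x560x3 uint8, blue, green, red); there is no depth.
- camera_params(name): a dict with "K" (3x3 intrinsics, pixels), "xyz" and "orientation" of the camera in the world. Camera axes: x right, y up, looking along -z (the intrinsics and any distortion apply to the point x, -y, -z); pixel columns grow to the right and rows downward; lengths in m; the calibration is good to about 2 mm. A picture is of the moment at which its call begins. camera_params takes no time and is no camera call.
- finish_job(): hands the job in; it is judged then, once.
Trained networks look in the newest picture that a camera, given by its name, has taken for a name from the list of things; names that differ only in an ending like _2 or _b are one class to them, and where a whole thing is asked for, a point or a joint stands for the part that bears it (a point fixed in the world has none). Each returns a list of dicts, best first, with "score" (0 to 1); they miss things now and then, are a little off and sometimes report something else, mostly with a low value. They report only what shows in the picture. A call takes as long as a camera call.
- look_for(camera, query): "uv" ([column, row] in pixels, amid what is visible of it).
- mark_of(camera, query): "uv" ([column, row] in pixels: a listed point, or the origin of a listed thing).
The state is a dict: "t": time; "q": joint angles; "joint_vel": joint speeds; "joint_torque": joint torques, N m; "tool_pos": TCP position; "orientation": TCP orientation; "wrist_force": force on the tool from outside, world axes, zero at the start; "torque": the same for the moment, N m; "width": opening from 0.0 (shut) to 1.0 (fully open); "grasp_force": force on a finger pad.
Only numpy, scipy, OpenCV 4.12 (cv2) and the standard library are available. Lean on these libraries where they do the work, as an engineer would, in place of code of your own. Each camera call takes 0.05 s, during which the arm holds its last target. There are 200 camera calls.

## Working session

There is one attempt and no reset: what is moved stays moved. The work goes in short steps, Python scripts to look and compute and a tool call to move; the robot and the scene stay as the last step left them, time stands still between calls to the robot, and variables do not carry over. Pictures are saved under pics/ and viewed, at most 10 in all, crops included, and the job is handed in when it is done.

Besides the shell and the picture viewer there is one more tool, called after ">>>" as a command line: name --pt "numbers of a row" for each row, then --argument value for the rest. play_rows: Moves the arm, as the interface text tells. Its arguments: {"type":"object","properties":{"delta_pos":{"type":"array","items":{"type":"array","items":{"type":"number"}}},"roll":{"type":"array","items":{"type":"number"}},"grip":{"type":"array","items":{"type":"number"}},"newtons":{"type":"number"}},"required":["delta_pos","roll","grip"]}

```bash
mkdir -p pics
cat > h.py <<'E'
from plant import *
import numpy as np, cv2
from scipy.spatial.transform import Rotation as Ro
from scipy.optimize import least_squares
def Rm(o): return Ro.from_euler('xyz',o,degrees=True).as_matrix()
def cam(n):
    p=camera_params(n); return np.array(p["K"]),np.array(p["xyz"]),Rm(p["orientation"]),p
def ray(n,uv):
    K,c,R,p=cam(n); d=np.linalg.inv(K)@[uv[0],uv[1],1]; return c,R@(d*[1,-1,-1])
def onz(n,uv,z):
    c,d=ray(n,uv); return c+d*(z-c[2])/d[2]
def proj(n,P):
    K,c,R,p=cam(n); q=(R.T@(np.array(P)-c))*[1,-1,-1]; q=K@q; return q[:2]/q[2]
def tri(a,b):
    A=0;B=0
    for c,d in (a,b):
        d=d/np.linalg.norm(d); M=np.eye(3)-np.outer(d,d); A=A+M; B=B+M@c
    return np.linalg.solve(A,B)
E
python3 - <<'E'
from h import *
s=sense(); print(s)
for n in("scene","top"):
    print(camera_params(n)); cv2.imwrite(f"pics/{n}0.png",snapshot(n))
for q in ["drawer_knob","jaw_grip","jaw_pointer","mark","jig","jaw","glue_jar","hoop","hammer"]:
    r={n:mark_of(n,q)[:2] for n in("scene","top")}
    for n in r: print(q,n,[(np.round(x["uv"],1).tolist(),round(x["score"],2)) for x in r[n]])
    if r["scene"] and r["top"]: print("   ",tri(ray("scene",r["scene"][0]["uv"]),ray("top",r["top"][0]["uv"])).round(4))
E
```

```text
{'t': 0.0, 'q': array([-6.91734195e+01,  3.02781721e+00,  8.03139139e+01,  2.52533332e-04,
        9.67514314e+01, -4.02736396e+00]), 'joint_vel': array([-0.14645693, -0.006465  ,  0.12311915,  0.02401458,  0.07923521,
        0.03916892]), 'joint_torque': array([-2.01779258e-03, -3.81677163e+01, -3.60186911e+01, -6.63420883e-05,
        6.28831549e-03, -1.26550188e-05]), 'tool_pos': array([ 0.22057525, -0.47606888,  0.2304591 ]), 'orientation': array([-1.79907085e+02, -6.79327944e-03,  2.48539685e+01]), 'wrist_force': array([-0.09086881, -0.45528617,  0.64186653]), 'torque': array([-0.00429307,  0.03635099, -0.00989269]), 'grasp_force': 0.0, 'width': 0.9997665609716421}
{'K': array([[442.73040872,   0.        , 286.37867984],
       [  0.        , 442.73040872, 210.27455432],
       [  0.        ,   0.        ,   1.        ]]), 'xyz': array([1.15183062, 0.24856934, 0.68568553]), 'orientation': array([ 44.77437374,   0.87982202, 111.07851878])}
{'K': array([[417.53445223,   0.        , 278.15349929],
       [  0.        , 417.53445223, 211.12128673],
       [  0.        ,   0.       
[... 396 characters left out ...]
[ 0.6691 -0.0515  0.0944]
mark scene [([243.4, 197.8], 0.22)]
mark top [([308.8, 284.3], 0.6)]
    [ 0.4869 -0.0692 -0.0112]
jig scene [([247.9, 246.2], 0.9)]
jig top [([319.4, 190.7], 0.72)]
    [ 0.639  -0.0467 -0.0061]
jaw scene [([246.3, 221.3], 0.68)]
jaw top [([318.6, 180.4], 0.84), ([319.7, 190.4], 0.75)]
    [ 0.6391 -0.0413  0.0696]
glue_jar scene [([339.5, 277.1], 0.75), ([242.7, 197.6], 0.47)]
glue_jar top [([213.2, 190.8], 0.96), ([321.1, 180.7], 0.36)]
    [ 0.6451  0.1534 -0.0088]
hoop scene [([171.2, 218.6], 0.89)]
hoop top [([410.8, 192.5], 0.64)]
    [ 0.632 -0.223  0.003]
hammer scene [([221.8, 172.6], 0.73)]
hammer top [([410.6, 282.8], 0.61)]
    [ 0.4614 -0.1991  0.0054]
```

View pics/top0.png

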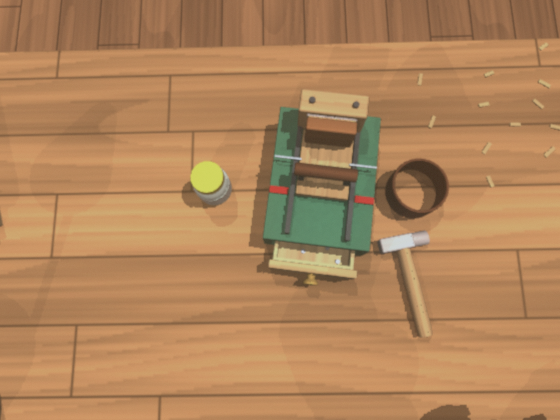

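View pics/scene0.png

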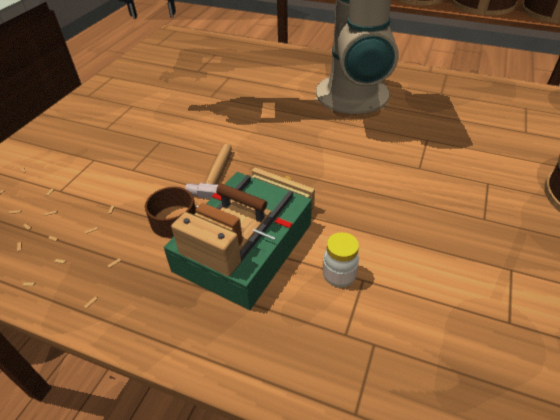

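Top: red bands near (279,190) and (364,200), white pointers along (275,157)–(376,167), bar at about (327,172), knob (311,281), jar (210,182), hoop (417,188), hammer (407,280). Scene view agrees: the drawer is open, facing the robot, and only the left red band shows clearly at (283,222).

```bash
cat > m.py <<'E'
from h import *
def red(img):
    b,g,r=[img[...,i].astype(int) for i in range(3)]
    m=((r>120)&(g<60)&(b<70)).astype(np.uint8)
    n,l,st,ce=cv2.connectedComponentsWithStats(m)
    return [(ce[i].round(2).tolist(),int(st[i,4]),st[i,:4].tolist()) for i in range(1,n) if st[i,4]>15]
E
python3 - <<'E'
from m import *
t=cv2.imread("pics/top0.png"); s=cv2.imread("pics/scene0.png")
R=red(t); print(R); print(red(s))
P=[onz("top",r[0],0.078) for r in R]; print(np.round(P,4))
hsv=cv2.cvtColor(t,cv2.COLOR_BGR2HSV)
g=((hsv[...,0]>60)&(hsv[...,0]<95)&(hsv[...,1]>90)).astype(np.uint8)
g=cv2.morphologyEx(g,cv2.MORPH_OPEN,np.ones((3,3)))
c=max(cv2.findContours(g,0,2)[0],key=cv2.contourArea)
pts=[onz("top",p[0],0.075)[:2] for p in cv2.convexHull(c)]
r=cv2.minAreaRect((np.array(pts)*1000).astype(np.float32)); print(r, cv2.boxPoints(r))
# white pointers
w=((hsv[...,1]<70)&(hsv[...,2]>150)).astype(np.uint8); w[:, :255]=0; w[:, 395:]=0; w[:140]=0; w[185:]=0
n,l,st,ce=cv2.connectedComponentsWithStats(w)
for i in range(1,n):
    if st[i,4]>8: print("white",ce[i],st[i], onz("top",ce[i],.0935).round(4))
crop=cv2.resize(t[85:295,225:435],None,fx=2.8,fy=2.8,interpolation=cv2.INTER_CUBIC); cv2.imwrite("pics/crop.png",crop)
E
```

```text
[]
[([216.37, 196.02], 41, [212, 193, 9, 7]), ([282.86, 222.38], 80, [275, 218, 17, 10])]
[]Traceback (most recent call last):
  File "<stdin>", line 8, in <module>
ValueError: max() iterable argument is empty
```

Run:
```python
from m import *
t=cv2.imread("pics/top0.png"); hsv=cv2.cvtColor(t,cv2.COLOR_BGR2HSV)
for n,(u,v) in dict(red=(279,190),red2=(364,200),green=(330,220),g2=(275,180),wh=(283,158),wh2=(370,166),wood=(200,250)).items(): print(n,t[v,u],hsv[v,u])
crop=cv2.resize(t[85:295,225:435],None,fx=2.8,fy=2.8,interpolation=cv2.INTER_CUBIC); cv2.imwrite("pics/crop.png",crop)
```

```text
red [ 60  71 198] [  2 178 198]
red2 [ 64  73 198] [  2 173 198]
green [108 140  96] [ 68  80 140]
g2 [103 134  97] [ 65  70 134]
wh [118 136 114] [ 65  41 136]
wh2 [191 190 177] [ 92  19 191]
wood [102 150 203] [ 14 127 203]
```

View pics/crop.png

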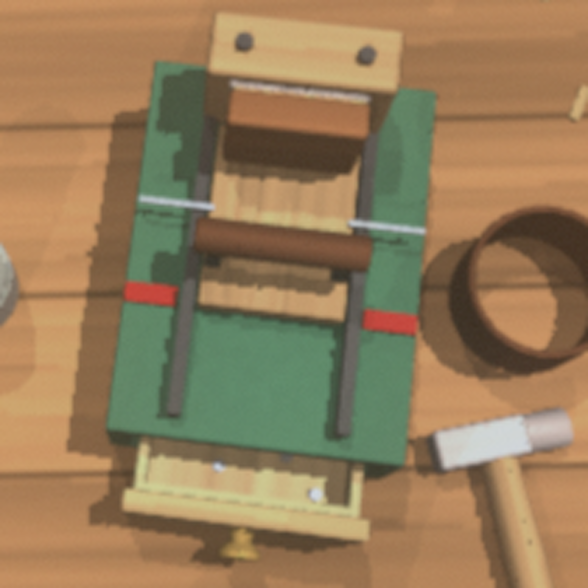

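```bash
cat > m.py <<'E'
from h import *
def blobs(m,lo):
    n,l,st,ce=cv2.connectedComponentsWithStats(m.astype(np.uint8))
    return [(ce[i],st[i]) for i in range(1,n) if st[i,4]>=lo]
def red(t):
    h=cv2.cvtColor(t,cv2.COLOR_BGR2HSV); return [b for b in blobs(((h[...,0]<7)|(h[...,0]>174))&(h[...,1]>145)&(h[...,2]>130),25)]
E
python3 - <<'E'
from m import *
t=cv2.imread("pics/top0.png"); hsv=cv2.cvtColor(t,cv2.COLOR_BGR2HSV)
R=red(t); P=np.array([onz("top",r[0],0.078) for r in R]); 
for r,p in zip(R,P): print("red",r[0].round(1),r[1],p.round(4))
g=((hsv[...,0]>55)&(hsv[...,0]<95)&(hsv[...,1]>55)).astype(np.uint8); g[:,:240]=0
g=cv2.morphologyEx(g,cv2.MORPH_OPEN,np.ones((3,3)))
c=max(cv2.findContours(g,0,2)[0],key=cv2.contourArea)
h=cv2.approxPolyDP(cv2.convexHull(c),5,True)[:,0]
for p in h: print("hull",p,onz("top",p,.075)[:2].round(4))
w=(hsv[...,1]<60)&(hsv[...,2]>125); w[:,:265]=0; w[:,385:]=0; w[:145]=0; w[175:]=0
for ce,st in blobs(w,8): print("white",ce.round(1),st,onz("top",ce,.0935).round(4))
for q in("drawer_knob","glue_jar"): print(q, [onz("top",x["uv"],.036).round(4) for x in mark_of("top",q)[:1]])
# bright brass
E
python3 - <<'E'
from m import *
for uv in [(311,285)]: print(onz("top",uv,.036))
# drawer front top edge, crop px /2.8 + (225,85), z=.060
for c in [(124,503),(368,535),(122,495),(370,523)]: print(onz("top",(c[0]/2.8+225,c[1]/2.8+85),.06).round(4))
E
```

```text
red [278.2 189.4] [269 186  19   8 118] [0.6225 0.029  0.078 ]
red [363.9 199.6] [355 196  19   8 123] [ 0.6014 -0.1157  0.078 ]
hull [269 194] [0.6154 0.0449]
hull [370 205] [ 0.5925 -0.1261]
hull [368 250] [ 0.5163 -0.1183]
hull [264 237] [0.5414 0.0542]
white [286.4 156.8] [274 154  28   6  96] [0.6751 0.0139 0.0935]
white [363.6 165.7] [349 163  28   7 101] [ 0.6564 -0.1156  0.0935]
drawer_knob [array([ 0.4604, -0.0246,  0.036 ])]
glue_jar [array([0.6331, 0.1476, 0.036 ])]
[ 0.46164207 -0.02428213  0.036     ]
[0.4962 0.0465 0.06  ]
[ 0.4745 -0.0993  0.06  ]
[0.501  0.0476 0.06  ]
[ 0.4816 -0.1009  0.06  ]
```

>>> play_rows --pt "28 -25 0" --pt "55 -51 0" --pt "83 -76 0" --pt "110 -101 0" --pt "138 -127 0" --pt "166 -152 0" --pt "193 -177 0" --pt "221 -203 0" --roll '[-7.1,-14.2,-21.3,-28.4,-35.5,-42.6,-49.8,-56.9]' --grip '[-1,-1,-1,-1,-1,-1,-1,-1]' --newtons 60

```text
t: 1.77
tool_pos: [0.3361, -0.1977, 0.2315]
orientation: [180.0, 0.0, 82.1]
wrist_force: [0.5, -0.5, 0.5]
width: 0.002
grasp_force: 0.0
```

```bash
cat > d.py <<'E'
import sys
from h import *
O=np.array([0.6361,-0.0465]); A=np.radians(-8.2); X=np.array([np.cos(A),np.sin(A)]); Y=np.array([-X[1],X[0]])
def st():
    s=sense(); p=s["tool_pos"]; d=p[:2]-O
    print("t %.2f tcp"%s["t"],p.round(4),"ori",s["orientation"].round(2),"jig xy",(d@X).round(4),(d@Y).round(4),"F",s["wrist_force"].round(1),"w %.3f g %.1f"%(s["width"],s["grasp_force"]))
    return s
def to(jx,jy,z):
    s=st(); w=np.append(O+jx*X+jy*Y,z); R=Rm(s["orientation"])
    print("tool delta mm",(R.T@(w-s["tool_pos"])*1000).round(1))
if len(sys.argv)>3: to(*map(float,sys.argv[1:4]))
E
python3 d.py -.225 0 .23; python3 -c "import plant;print([x for x in dir(plant) if 'depth' in x], getattr(plant,'grip_depth',None))"
```

```text
t 1.77 tcp [ 0.3361 -0.1977  0.2315] ori [1.7996e+02 3.0000e-02 8.2080e+01] jig xy -0.2754 -0.1924 F [ 0.5 -0.5  0.5] w 0.002 g 0.0
tool delta mm [192.2  51.3   1.5]
['grip_depth'] 0.0187
```

>>> play_rows --pt "38 10 2" --pt "77 21 2" --pt "115 31 2" --pt "154 41 2" --pt "192 51 2" --pt "192 51 40" --pt "192 51 80" --pt "192 51 120" --roll '[0,0,0,0,0,0,0,0]' --grip '[-1,-1,-1,-1,-1,-1,-1,-1]'

```text
t: 2.43
tool_pos: [0.4144, -0.0157, 0.1104]
orientation: [179.9, 0.0, 81.9]
wrist_force: [0.4, -0.7, -1.4]
width: 0.001
grasp_force: 0.0
```

```bash
python3 d.py -.225 0 .028
python3 - <<'E'
from h import *
t=snapshot("top"); print([(m["uv"],m["score"],onz("top",m["uv"],.036)) for m in mark_of("top","drawer_knob")[:2]])
cv2.imwrite("pics/c2.png",cv2.resize(t[85:345,225:435],None,fx=2.2,fy=2.2))
E
```

```text
t 2.43 tcp [ 0.4144 -0.0157  0.1104] ori [1.7986e+02 1.0000e-02 8.1890e+01] jig xy -0.2239 -0.0011 F [ 0.4 -0.7 -1.4] w 0.001 g 0.0
tool delta mm [ 1.1 -1.3 82.4]
[([312.3, 289.1], 0.69, array([ 0.45464154, -0.02629736,  0.036     ]))]
```

View pics/c2.png

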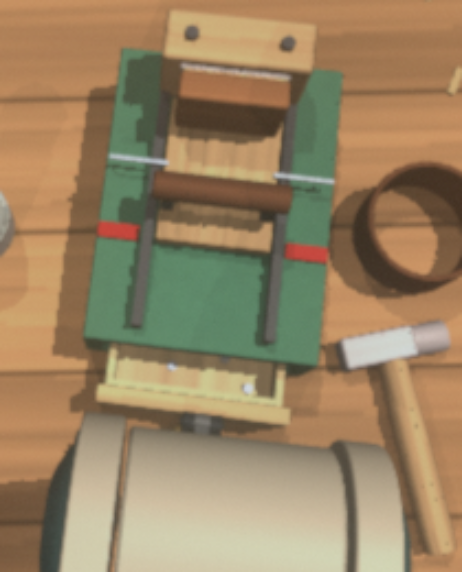

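The arm covers the bench below row 410 of the crop; the fingertips (200,425) sit in front of the knob and the hammer (430,430) and hoop are clear.

>>> play_rows --pt "1 -1 40" --pt "1 -1 78" --pt "1 -1 82" --pt "1 9 82" --pt "1 24 82" --pt "1 38 82" --pt "1 52 82" --pt "1 62 82" --roll '[0,0,0,0,0,0,0,0]' --grip '[-1,-1,-1,-1,-1,-1,-1,-1]'

```text
t: 3.2
tool_pos: [0.478, -0.0251, 0.033]
orientation: [179.8, -0.0, 81.7]
wrist_force: [-2.4, 1.1, -0.3]
width: -0.0
grasp_force: 0.7
```

```bash
python3 d.py -.144 0 .028
python3 - <<'E'
from h import *
t=snapshot("top"); cv2.imwrite("pics/c3.png",cv2.resize(t[85:345,225:435],None,fx=2.2,fy=2.2))
E
```

```text
t 3.20 tcp [ 0.478  -0.0251  0.033 ] ori [179.82  -0.    81.72] jig xy -0.1595 -0.0014 F [-2.4  1.1 -0.3] w -0.000 g 0.7
tool delta mm [ 1.4 15.5  5.1]
```

View pics/c3.png

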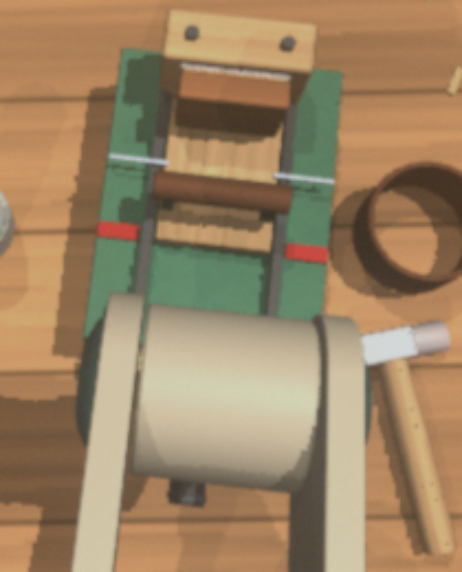

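The wrist hides the drawer, while the force (2.6 N) shows the knob is being pushed; jar, hoop and hammer have not moved.

>>> play_rows --pt "0 3 2" --pt "0 6 2" --pt "0 9 2" --pt "0 12 2" --pt "0 14 2" --pt "0 16 2" --pt "0 18 2" --pt "0 18 2" --roll '[0,0,0,0,0,0,0,0]' --grip '[-1,-1,-1,-1,-1,-1,-1,-1]'

```text
t: 3.92
tool_pos: [0.4937, -0.0272, 0.0273]
orientation: [180.0, 0.0, 81.8]
wrist_force: [-0.1, -0.4, -0.1]
width: 0.004
grasp_force: 0.0
```

```bash
python3 d.py -.144 0 .028
```

```text
t 3.92 tcp [ 0.4937 -0.0272  0.0273] ori [179.95   0.    81.75] jig xy -0.1437 -0.0012 F [-0.1 -0.4 -0.1] w 0.004 g 0.0
tool delta mm [ 1.2 -0.3 -0.7]
```

>>> play_rows --pt "0 1 0" --pt "0 2 0" --pt "0 3 0" --pt "0 4 0" --pt "0 4 0" --pt "0 5 0" --pt "0 5 0" --pt "0 5 0" --roll '[0,0,0,0,0,0,0,0]' --grip '[-1,-1,-1,-1,-1,-1,-1,-1]'

```text
t: 4.58
tool_pos: [0.4957, -0.0274, 0.027]
orientation: [-179.6, 0.0, 81.8]
wrist_force: [-15.8, 1.8, 10.9]
width: -0.003
grasp_force: 7.5
```

```bash
python3 d.py -.144 0 .028
```

```text
t 4.58 tcp [ 0.4957 -0.0274  0.027 ] ori [-1.796e+02  2.000e-02  8.176e+01] jig xy -0.1417 -0.0012 F [-15.8   1.8  10.9] w -0.003 g 7.5
tool delta mm [ 1.2 -2.3 -1. ]
```

>>> play_rows --pt "1 -35 0" --pt "1 -35 -40" --pt "1 -35 -80" --pt "1 -35 -120" --pt "1 -35 -160" --pt "1 0 -175" --pt "1 40 -175" --pt "1 80 -175" --roll '[0,0,0,0,0,0,0,0]' --grip '[-1,-1,-1,-1,0.2,0.2,0.2,0.2]' --newtons 60

```text
t: 5.25
tool_pos: [0.5797, -0.0385, 0.2052]
orientation: [179.7, -0.0, 81.8]
wrist_force: [0.1, 1.0, 0.0]
width: 0.564
grasp_force: 0.0
```

```bash
python3 d.py 0 0 .2
python3 - <<'E'
from h import *
t=snapshot("top"); s=snapshot("scene")
for n in("top","scene"):
  for q in("jaw_grip","drawer_knob"):
    print(n,q,[(np.round(m["uv"],1),round(m["score"],2)) for m in mark_of(n,q)[:2]])
a=[m for m in mark_of("scene","jaw_grip")][:1]
if a: print("bar on z=.130 (scene)",onz("scene",a[0]["uv"],.130),"predicted",proj("scene",[.6361,-.0465,.130]))
cv2.imwrite("pics/s4.png",cv2.resize(s[110:310,130:380],None,fx=2.8,fy=2.8,interpolation=cv2.INTER_CUBIC))
E
```

```text
t 5.25 tcp [ 0.5797 -0.0385  0.2052] ori [179.66  -0.    81.76] jig xy -0.0569 -0.0002 F [0.1 1.  0. ] w 0.564 g 0.0
tool delta mm [ 0.2 56.9  5.5]
top jaw_grip []
top drawer_knob [(array([312.2, 256. ]), 0.62), (array([320.3, 181.5]), 0.53)]
scene jaw_grip [(array([239.6, 197.9]), 0.62)]
scene drawer_knob []
bar on z=.130 (scene) [ 0.64021225 -0.04917691  0.13      ] predicted [241.89036851 196.79022348]
```

View pics/s4.png

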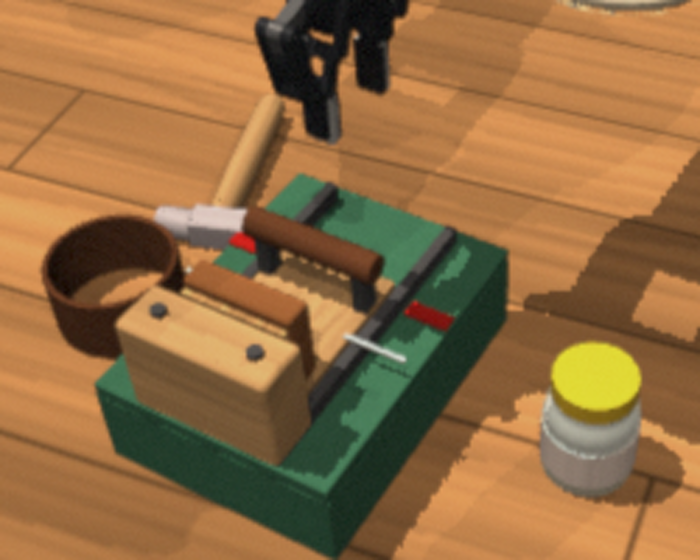

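The drawer front is no longer visible (shut); the bar runs from crop (250,215) to (375,262), and the gripper hangs in front of it, higher.

```bash
python3 -c "
from h import *
P=tri(ray('scene',(312/2.8+130,238/2.8+110)),ray('top',(325.9,172.3)));print(P.round(4))
print(onz('top',(312.2,256),.036))"
```

```text
[ 0.6346 -0.0478  0.1327]
[ 0.51161971 -0.0279877   0.036     ]
```

>>> play_rows --pt "0 20 0" --pt "0 40 0" --pt "0 57 0" --pt "0 57 15" --pt "0 57 30" --pt "0 57 40" --pt "0 57 40" --pt "0 57 40" --roll '[0,0,0,0,0,0,0,0]' --grip '[0.2,0.2,0.2,0.2,0.2,0.2,0.2,0.2]'

```text
t: 6.27
tool_pos: [0.6333, -0.0463, 0.163]
orientation: [180.0, 0.0, 81.8]
wrist_force: [0.0, -0.0, -1.1]
width: 0.603
grasp_force: 0.0
```

```bash
python3 d.py 0 0 .111
python3 - <<'E'
from h import *
s=snapshot("scene")
cv2.imwrite("pics/s5.png",cv2.resize(s[110:310,130:380],None,fx=2.8,fy=2.8,interpolation=cv2.INTER_CUBIC))
E
```

```text
t 6.27 tcp [ 0.6333 -0.0463  0.163 ] ori [1.7998e+02 1.0000e-02 8.1760e+01] jig xy -0.0028 -0.0002 F [ 0.  -0.  -1.1] w 0.603 g 0.0
tool delta mm [ 0.2  2.7 52. ]
```

View pics/s5.png

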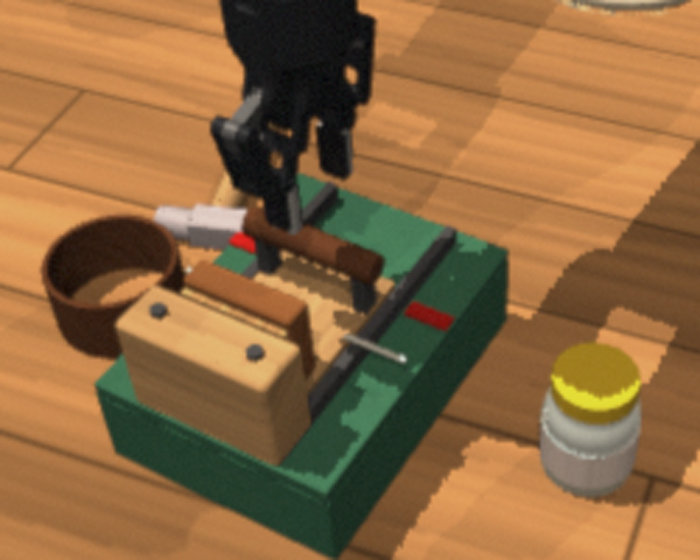

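The fingers hang over the bar, one in front and one behind, between the posts; the measured height (0.133) agrees with the text.

>>> play_rows --pt "0 1 14" --pt "0 1 28" --pt "0 1 42" --pt "0 1 52" --pt "0 1 52" --pt "0 1 52" --pt "0 1 52" --pt "0 1 52" --roll '[0,0,0,0,0,0,0,0]' --grip '[0.2,0.2,0.2,0.2,0.2,0.2,-1,-1]' --newtons 60

```text
t: 6.98
tool_pos: [0.6356, -0.0467, 0.1119]
orientation: [179.9, 0.0, 81.8]
wrist_force: [0.7, -0.0, -0.2]
width: 0.326
grasp_force: 0.0
```

>>> play_rows --pt "0 0 0" --pt "0 0 0" --pt "0 0 0" --pt "0 0 0" --pt "0 0 0" --pt "0 0 0" --pt "0 0 0" --pt "0 0 0" --roll '[0,0,0,0,0,0,0,0]' --grip '[-1,-1,-1,-1,-1,-1,-1,-1]' --newtons 60

```text
t: 7.65
tool_pos: [0.6362, -0.0468, 0.1121]
orientation: [179.8, 0.0, 81.8]
wrist_force: [4.8, -0.5, 5.8]
width: 0.234
grasp_force: 58.9
```

```bash
python3 d.py -.054 0 .111
```

```text
t 7.65 tcp [ 0.6362 -0.0468  0.1121] ori [179.75   0.    81.75] jig xy 0.0001 -0.0003 F [ 4.8 -0.5  5.8] w 0.234 g 58.9
tool delta mm [  0.2 -54.1   0.9]
```

Gripped (width ≈ 20–22 mm, 59 N). Pull 54 mm along the press's −x.

>>> play_rows --pt "0 -7 0" --pt "0 -15 0" --pt "0 -24 0" --pt "0 -33 0" --pt "0 -42 0" --pt "0 -49 0" --pt "0 -53 0" --pt "0 -54 0" --roll '[0,0,0,0,0,0,0,0]' --grip '[-1,-1,-1,-1,-1,-1,-1,-1]'

```text
t: 8.32
tool_pos: [0.5828, -0.0391, 0.1121]
orientation: [179.7, 0.0, 81.8]
wrist_force: [8.5, -1.8, 4.3]
width: 0.233
grasp_force: 59.0
```

```bash
python3 d.py -.054 0 .111
python3 - <<'E'
from m import *
t=snapshot("top"); s=snapshot("scene")
for n,p in(("top",t),("scene",s)):
    print(n,[(r[0].round(1),onz(n,r[0],.078).round(4)) for r in red(p)])
for n in("top","scene"): print([(m["uv"],m["score"],onz(n,m["uv"],.092).round(4)) for m in mark_of(n,"jaw_pointer")[:1]])
a=cv2.resize(t[130:260,235:415],(540,390),interpolation=cv2.INTER_CUBIC); b=cv2.resize(s[140:280,190:320],(260,280),interpolation=cv2.INTER_CUBIC)
o=np.zeros((390,800,3),np.uint8); o[:,:540]=a; o[:280,540:]=b; cv2.imwrite("pics/p6.png",o)
E
```

```text
t 8.32 tcp [ 0.5828 -0.0391  0.1121] ori [1.7966e+02 1.0000e-02 8.1750e+01] jig xy -0.0538 -0.0003 F [ 8.5 -1.8  4.3] w 0.233 g 59.0
tool delta mm [ 0.3 -0.2  1.1]
top [(array([366.8, 201.6]), array([ 0.5979, -0.1204,  0.078 ]))]
scene [(array([284. , 222.7]), array([0.6248, 0.0307, 0.078 ]))]
[]
[([250.2, 206.1], 0.76, array([ 0.6188, -0.0407,  0.092 ]))]
```

View pics/p6.png

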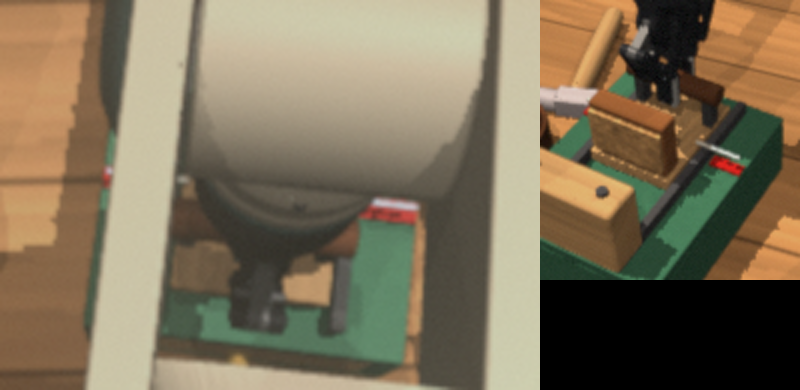

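Top inset: the right white pointer (393,204) lies on the far part of its red band (390,214) as seen with parallax; scene inset: left pointer (715,150) just above its band (728,165). Measure the offset at true heights.

Run:
```python
from m import *
O=np.array([0.6361,-0.0465]); A=np.radians(-8.2); X=np.array([np.cos(A),np.sin(A)]); Y=np.array([-X[1],X[0]])
jx=lambda P:(((P[:2]-O)@X).round(4),((P[:2]-O)@Y).round(4))
# initial marks
for n,p,u in(("top","pics/top0.png",0),("scene","pics/scene0.png",0)):
    t=cv2.imread(p)
    for r in red(t): print(n,"band0",r[1][4],jx(onz(n,r[0],.078)))
def white(n,t,box,mx):
    h=cv2.cvtColor(t,cv2.COLOR_BGR2HSV); x0,y0,x1,y1=box
    w=np.zeros(h.shape[:2],bool); w[y0:y1,x0:x1]=((h[...,1]<mx)&(h[...,2]>120))[y0:y1,x0:x1]
    for ce,st in blobs(w,5): print(n,"white",ce.round(1),st,jx(onz(n,ce,.0935)))
t=snapshot("top"); s=snapshot("scene")
white("top",t,(355,190,377,206),70); 
white("scene",s,(262,205,296,225),70)
white("scene0",cv2.imread("pics/scene0.png"),(240,222,285,245),70) if 0 else None
h=cv2.imread("pics/scene0.png"); white("scene",h,(248,225,280,243),70)
```

```text
top band0 118 (np.float64(-0.0243), np.float64(0.0728))
top band0 123 (np.float64(-0.0245), np.float64(-0.0735))
scene band0 38 (np.float64(-0.0217), np.float64(-0.081))
scene band0 79 (np.float64(-0.0223), np.float64(0.0723))
top white [366.6 197.3] [359 196  16   4  47] (np.float64(-0.0239), np.float64(-0.075))
scene white [280.5 215.4] [268 211  22  10  53] (np.float64(-0.0228), np.float64(0.0672))
scene white [264.3 234. ] [253 229  22  11  65] (np.float64(0.0314), np.float64(0.0647))
```

Pointer −23.9/−22.8 mm against the bands' −24.4/−22.3 mm in the two views: aligned within about 0.5 mm. Let it settle, then hand in.

>>> play_rows --pt "0 0 0" --pt "0 0 0" --pt "0 0 0" --pt "0 0 0" --pt "0 0 0" --pt "0 0 0" --pt "0 0 0" --pt "0 0 0" --roll '[0,0,0,0,0,0,0,0]' --grip '[-1,-1,-1,-1,-1,-1,-1,-1]'

```text
t: 9.28
tool_pos: [0.5832, -0.0392, 0.1121]
orientation: [179.7, 0.0, 81.7]
wrist_force: [7.1, -0.1, 4.7]
width: 0.241
grasp_force: 59.1
```

```bash
python3 d.py -.054 0 .111; python3 -c "
from h import *
snapshot('top'); print([(m['uv'],m['score'],onz('top',m['uv'],.036)) for m in mark_of('top','drawer_knob')[:1]])
print(finish_job())"
```

```text
t 9.28 tcp [ 0.5832 -0.0392  0.1121] ori [1.7967e+02 1.0000e-02 8.1750e+01] jig xy -0.0534 -0.0003 F [ 7.1 -0.1  4.7] w 0.241 g 59.1
tool delta mm [ 0.3 -0.6  1.1]
[([313.6, 259.3], 0.59, array([ 0.50581524, -0.03024394,  0.036     ]))]
the job is handed in; nothing more can be done
None
```

I pushed the drawer home to its hard stop, pulled the jaw out and held it with its pointers within about 1 mm of the red bands' centre line, and handed the job in at about 9.5 s; `finish_job()` returned no verdict.

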